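Fill the can rack in the pantry

ROBOT

A 7-joint arm with a two-finger parallel gripper is mounted at the origin on the work surface. World frame = base frame: x ahead of the robot, y to its left, z up, the work surface at z = 0. Lengths are in m, angles in rad, forces in N, time in s.
With the tool pointing down it reaches from about 0.4 to 0.85 m from the base axis. Payload 4.5 kg.
Tool frame: the origin (TCP) lies on the centre line of the jaws, within the pads' length; the fingertips stand 11 mm ahead of it and the grasp point (between the pads) lies 8 mm behind it; z points along the fingers, y is the line along which they close (so a half turn about z gives the same grasp; the last joint's range is limited). The gripper opens to 88 mm and grips with 3 to 60 N. Pads are 18 mm wide; open, the fingers measure 123 mm over their backs; the gripper's body (75 mm by 187 mm) begins 45 mm behind the grasp point.
Start: joints at [-1.109, 0.689, -0.195, 1.565, 0.157, 0.902, -0.215], TCP at [0.259, 0.569, 0.25] pointing down, gripper open.
Joint ranges: [-3.01, 3.01], [-0.46, 2.08], [-1.47, 1.51], [0.13, 2.56], [-1, 4.14], [0.04, 2.09], [-2.66, 2.66]. Speed limits (rad/s): [2.57, 2.57, 3.14, 3.14, 3.14, 3.14, 3.14].

INTERFACE

Orientations are given as a unit quaternion [w, x, y, z].
In Python, from workcell import read_state, capture, calibration, sign_off, boxes_of gives the robot as it stands. The module is installed in compiled form; this text tells all that it offers.
- The arm moves only by the tool servo_tool, never from a script. Its argument "plan" is a list of rows, each a list of 7 numbers: the shift along the tool's x, y, z scaled (see below), then the turn, a rotation vector about the tool's x, y, z scaled (see below), then the gripper's target within -1 to 1 (fully open at 1, half-way at 0, shut at -1). A call has 1 to 5 rows; each row is the pose to reach, as a shift and turn from the pose commanded when the call began, along the tool's axes at that moment; what a row does not reach only later rows make up. The controller multiplies each number of a shift by 100 mm and each number of a turn by 0.5 rad. A row lasts 1/10 s, in which the tool goes at most 50 mm and 8.59 degrees, less where a joint would pass 70% of its speed; a pose out of reach is approached as far as the arm can. A call with a number of a shift or a turn outside -1 to 1 is refused whole. A call with a gripper value outside its range is refused whole. The fingers move at their own pace and stop on an object; "squeeze" is the grip in N (left out, the last holds). Time passes only in rows, so rows that repeat a pose let the fingers close. It gives the time, the measured TCP pose, the force, the opening and the grip force at its end, in the units of the state.
- read_state(): the state, without advancing time (a new reading comes with each control period).
- capture(name): name is "scene" or "side" or "wrist"; returns the picture (384x512x3 uint8, red, green, blue); there is no depth.
- calibration(name): a dict with "fovy" (degrees; the focal length in pixels is half the picture's height over the tangent of half this angle, whatever the lens; pixels are square), "cx", "cy" (the principal point, pixels), "extrinsics" (4x4, takes a point from world to camera coordinates). Camera axes: x right, y down, z forward; pixel columns grow to the right and rows downward; lengths in m; the calibration is good to about 2 mm. A picture is of the moment at which its call begins: read the wrist's pose just before it. calibration takes no time and is no camera call; for the wrist camera it gives the pose at the moment of the call.
- sign_off(): hands the job in; it is judged then, once.
Trained networks look in the newest picture that a camera, given by its name, has taken for a name from the list of things; names that differ only in an ending like _2 or _b are one class to them, and where a whole thing is asked for, a point or a joint stands for the part that bears it (a point fixed in the world has none). Each returns a list of dicts, best first, with "conf" (0 to 1); they miss things now and then, are a little off and sometimes report something else, mostly with a low value. They report only what shows in the picture. A call takes as long as a camera call. They do not tell look-alikes from the thing itself.
- boxes_of(camera, thing): "box" ([left, top, width, height] in pixels, round what is visible of it).
The state is a dict: "time": time; "joints": joint angles; "dq": joint speeds; "joint_efforts": joint torques, N m; "tcp_pos": TCP position; "orientation": TCP orientation; "ft_force": force on the tool from outside, world axes, zero at the start; "torque": the same for the moment, N m; "opening": finger opening in m; "finger_force": force on a finger pad.
Only numpy, scipy, OpenCV 4.12 (cv2) and the standard library are available. Lean on these libraries where they do the work, as an engineer would, in place of code of your own. Each camera call takes 0.05 s, during which the arm holds its last target. There are 200 camera calls.

TASK

Put the two small red cans into the two empty cups of the round wooden can rack, one in each, standing upright on the cup floor. Leave the green can in its cup and the yellow and blue cans standing where they are.

Things in the scene. Friction and masses are not known exactly. Their poses are not given: they have to be found in the camera images.
- red_can_1: Small tomato-paste can with a red label (white band) and red lid, standing upright on the table: cylinder 53 mm in diameter (54.5 mm over the label band), 89 mm tall, 0.14 to 0.28 kg, rigid. Origin: centre of its underside; z axis up along the can. Stands at least 40 mm clear of its neighbours. The two red cans are interchangeable.
- red_can_2: Small tomato-paste can with a red label (white band) and red lid, standing upright on the table: cylinder 53 mm in diameter (54.5 mm over the label band), 89 mm tall, 0.14 to 0.28 kg, rigid. Origin: centre of its underside; z axis up along the can. Stands at least 40 mm clear of its neighbours. The two red cans are interchangeable.
- rack: Round wooden can rack fixed to the table, turned any way round: board 224 mm in diameter, 12 mm thick, with three grey cups 66 mm from its centre and 114 mm from each other, two empty and one holding the green can, and a steel knob 12 mm high on the board's centre. Origin: centre of its underside; x axis towards the green can's cup, z up.
- pocket_a (a point): Centre of the floor of an empty grey cup of the can rack, 12 mm above the table. Cup: open at the top, inner diameter 74 mm, outer 79 mm, 35 mm deep, so its rim is 35 mm above this point (47 mm above the table). z axis up.
- pocket_b (a point): Centre of the floor of the other empty grey cup of the can rack, 12 mm above the table. Cup: open at the top, inner diameter 74 mm, outer 79 mm, 35 mm deep, so its rim is 35 mm above this point (47 mm above the table). z axis up.
- green_can: Small food can standing upright, same size and shape as the red cans (53 mm diameter, 89 mm tall), with a green label and green lid. Origin: centre of its underside, z axis up. It stands in the third cup of the rack, on the cup floor. A bystander, to stay where it is.
- yellow_can: Small food can standing upright, same size and shape as the red cans (53 mm diameter, 89 mm tall), with a yellow label and yellow lid. Origin: centre of its underside, z axis up. It stands on the table near the red cans. A bystander, to stay where it is.
- blue_can: Small food can standing upright, same size and shape as the red cans (53 mm diameter, 89 mm tall), with a blue label and blue lid. Origin: centre of its underside, z axis up. It stands on the table near the red cans. A bystander, to stay where it is.
Things that resemble listed ones, but are neither listed nor needed, are in the scene too. What is shaped like the red_can_2 but purple is not meant.

How it is judged:
At the end, for the whole second after the job is handed in: One red can in each of the two empty cups (can axis foot within 15 mm of the cup centre, underside within 8 mm of the cup floor), both upright within about 10 degrees and at rest (((horizontal distance between red_can_1 and pocket_a below 0.015 m and z of red_can_1 in the frame of pocket_a between -0.005 and 0.008 m and horizontal distance between red_can_2 and pocket_b below 0.015 m and z of red_can_2 in the frame of pocket_b between -0.005 and 0.008 m) or (horizontal distance between red_can_1 and pocket_b below 0.015 m and z of red_can_1 in the frame of pocket_b between -0.005 and 0.008 m and horizontal distance between red_can_2 and pocket_a below 0.015 m and z of red_can_2 in the frame of pocket_a between -0.005 and 0.008 m)) and angle between each of red_can_1, red_can_2's own z axis and vertical below 0.17 rad and linear speed of each of red_can_1, red_can_2 below 0.02 m/s); the robot touches nothing.
It fails at once if the green can is taken out of its cup or tipped (distance of green_can from where it was at the start of the episode above 0.04 m or angle between green_can's own z axis and vertical above 0.5 rad).
It fails at once if the yellow can is moved by more than 40 mm or knocked over (distance of yellow_can from where it was at the start of the episode above 0.04 m or angle between yellow_can's own z axis and vertical above 0.5 rad).
It fails at once if the blue can is moved by more than 40 mm or knocked over (distance of blue_can from where it was at the start of the episode above 0.04 m or angle between blue_can's own z axis and vertical above 0.5 rad).
It also fails if it takes over 54 s, if anything falls off the work surface, if the arm or the gripper's body presses on something with over 40 N, if the wrist force passes 120 N, or if a joint passes its speed limit or range.

## Working session

There is one attempt and no reset: what is moved stays moved. The work goes in short steps, Python scripts to look and compute and a tool call to move; the robot and the scene stay as the last step left them, time stands still between calls to the robot, and variables do not carry over. Pictures are saved under pics/ and viewed, at most 10 in all, crops included, and the job is handed in when it is done.

Besides the shell and the picture viewer there is one more tool, called after ">>>" as name(argument=value, ...), one argument or row to a line, values as JSON. servo_tool: Moves the arm, as the interface text tells. Shifts and turns lie within -1 to 1; 1 stands for 100 mm of shift or 0.5 rad of turn. Its arguments: {"type":"object","properties":{"plan":{"type":"array","items":{"type":"array","items":{"type":"number","minimum":-1,"maximum":1}}},"squeeze":{"type":"number"}},"required":["plan"]}

```bash
mkdir -p pics
cat > h.py <<'E'
import numpy as np, cv2
from workcell import *
def K(c):
    f=192/np.tan(np.radians(c['fovy'])/2); return f
def ray(c,u,v):
    E=np.array(c['extrinsics']); f=K(c); R=E[:3,:3]; o=-R.T@E[:3,3]
    d=R.T@np.array([(u-c['cx'])/f,(v-c['cy'])/f,1]); return o,d/np.linalg.norm(d)
def atz(c,u,v,z):
    o,d=ray(c,u,v); return o+d*(z-o[2])/d[2]
def proj(c,p):
    E=np.array(c['extrinsics']); q=E[:3,:3]@p+E[:3,3]; f=K(c); return f*q[0]/q[2]+c['cx'],f*q[1]/q[2]+c['cy']
E
python3 - <<'E'
from h import *
ims=[]
for n in ['scene','side']:
    im=capture(n); cv2.imwrite(f'pics/{n}0.png',im[:,:,::-1]); c=calibration(n)
    print(n,c['fovy'],c['cx'],c['cy'],np.round(ray(c,256,192),3).tolist())
    for t in ['red_can_1','rack','pocket_a','green_can','yellow_can','blue_can']:
        print(t,[(np.round(b['box']).tolist(),round(b['conf'],2)) for b in boxes_of(n,t)])
s=read_state();print(s)
E
```

```text
scene 45.68465434014163 252.81747777338478 184.94397976865176 [[1.315, -0.105, 0.825], [-0.665, 0.088, -0.742]]
red_can_1 [([189.0, 180.0, 22.0, 45.0], 0.93), ([122.0, 178.0, 36.0, 42.0], 0.9), ([140.0, 216.0, 31.0, 43.0], 0.73)]
rack [([290.0, 136.0, 91.0, 73.0], 0.97)]
pocket_a [([289.0, 136.0, 93.0, 71.0], 0.81)]
green_can [([350.0, 146.0, 27.0, 36.0], 0.64)]
yellow_can [([181.0, 139.0, 26.0, 44.0], 0.82)]
blue_can [([118.0, 137.0, 30.0, 42.0], 0.56)]
side 54.04147374095441 255.32870614214863 189.5333013746106 [[0.202, -0.423, 0.713], [0.437, 0.479, -0.761]]
red_can_1 [([361.0, 208.0, 31.0, 37.0], 0.96), ([342.0, 243.0, 36.0, 43.0], 0.74), ([298.0, 202.0, 31.0, 42.0], 0.64), ([146.0, 133.0, 89.0, 65.0], 0.56)]
rack [([149.0, 130.0, 90.0, 67.0], 0.96)]
pocket_a [([151.0, 133.0, 88.0, 68.0], 0.66)]
green_can [([178.0, 114.0, 25.0, 35.0], 0.8)]
yellow_can [([258.0, 233.0, 34.0, 45.0], 0.66)]
blue_can [([302.0, 293.0, 38.0, 46.0], 0.72)]
{'time': 0.7, 'joints': array([-1.10918476,  0.68902965, -0.1945707 ,  1.56529923,  0.15730511,
        0.90250285, -0.21509506]), 'dq': array([ 2.88645278e-05,  2.68727786e-04, -2.36034099e-04,  2.26043903e-04,
        1.30535359e-03,  8.93995711e-04,  3.26088561e-04]), 'joint_efforts': array([ 9.52916253e-05, -5.27374434e+01, -1.26637928e+00, -1.53712034e+01,
       -5.18880249e-02, -4.41414868e-04,  2.04981359e-05]), 'tcp_pos': array([0.25930527, 0.56870201, 0.24978612]), 'orientation': array([2.20631436e-05, 2.12274482e-01, 9.77210079e-01, 6.89653158e-05]), 'ft_force': array([ 0.83243324, -0.22952132, -0.1958375 ]), 'torque': array([ 0.01397981, -0.00547717,  0.04288321]), 'finger_force': 0.0, 'opening': 0.0880969373982691}
```

```bash
python3 -c "
import cv2,numpy as np
a=cv2.imread('pics/scene0.png')[110:290,90:410];b=cv2.imread('pics/side0.png')[90:350,120:420]
a=cv2.resize(a,(533,300));b=cv2.resize(b,(346,300))
a=cv2.resize(cv2.imread('pics/scene0.png')[120:270,100:400],(780,390),interpolation=2)
cv2.imwrite('pics/a.png',a)
b=cv2.resize(cv2.imread('pics/side0.png')[100:350,130:410],(650,580),interpolation=2)
cv2.imwrite('pics/b.png',b)"
```

```text
(no output)
```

View pics/a.png

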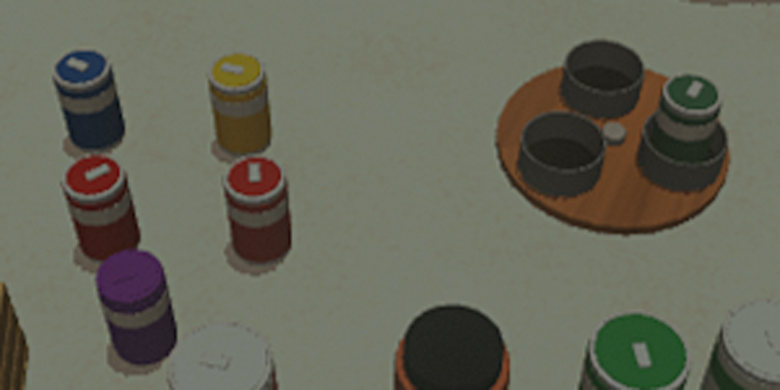

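View pics/b.png

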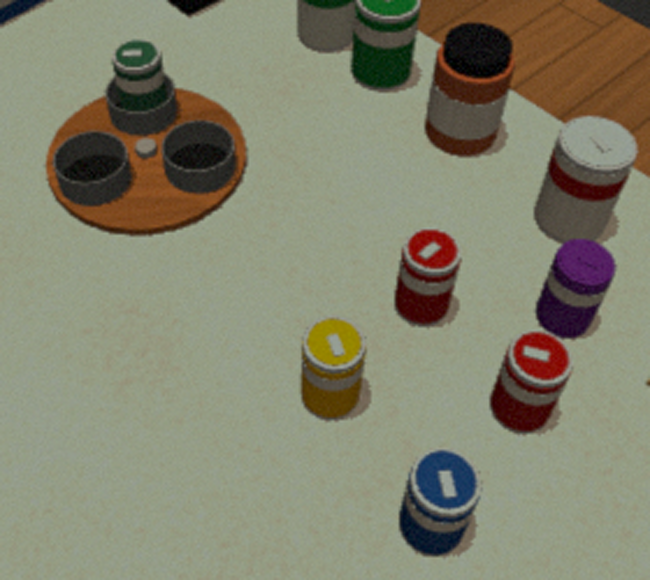

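The two red cans' lids are at scene crop (97,176) and (256,174), and at side crop (539,358) and (431,252). The purple can is a look-alike. The empty cups are the two without the green can. Next I triangulate.

Run:
```python
from h import *
a=calibration('scene');b=calibration('side')
P={'redL':((97,176),(539,358)),'redR':((256,174),(431,252)),'yellow':((240,72),(335,345)),'blue':((84,70),(445,482)),'purple':((133,275),(582,268)),
'knob':((614,131),(146,146)),'green':((691,95),(137,55)),'cupfar':((603,67),(91,157)),'cupnear':((562,140),(200,149))}
for n,(p,q) in P.items():
    o,d=ray(a,100+p[0]/2.6,120+p[1]/2.6);o2,d2=ray(b,130+q[0]/2.321,100+q[1]/2.32)
    t=np.linalg.lstsq(np.c_[d,-d2],o2-o,rcond=None)[0];x,y=o+d*t[0],o2+d2*t[1]
    m=(x+y)/2;print(n,m.round(3),'gap mm',round(1e3*np.linalg.norm(x-y),1),'r',round(np.hypot(*m[:2]),3))
print(calibration('wrist'))
```

```text
redL [ 0.611 -0.277  0.085] gap mm 4.2 r 0.671
redR [ 0.625 -0.143  0.086] gap mm 4.3 r 0.641
yellow [ 0.493 -0.155  0.084] gap mm 6.2 r 0.517
blue [ 0.473 -0.297  0.083] gap mm 3.7 r 0.558
purple [ 0.718 -0.244  0.081] gap mm 4.2 r 0.758
knob [0.543 0.197 0.02 ] gap mm 2.2 r 0.578
green [0.58  0.248 0.097] gap mm 0.4 r 0.631
cupfar [0.478 0.199 0.044] gap mm 0.3 r 0.518
cupnear [0.573 0.136 0.043] gap mm 5.2 r 0.589
{'fovy': 66.76868312271255, 'cx': 259.7423219898769, 'cy': 187.5213988443236, 'extrinsics': array([[ 4.15449062e-01,  9.09616415e-01,  2.32083286e-04,
        -6.24885142e-01],
       [ 8.72645433e-01, -3.98635283e-01,  2.82099024e-01,
        -3.80598829e-02],
       [ 2.56694419e-01, -1.16995248e-01, -9.59385265e-01,
         3.88718503e-01],
       [ 0.00000000e+00,  0.00000000e+00,  0.00000000e+00,
         1.00000000e+00]])}
```

>>> servo_tool(
  plan=[
    [-0.4, -0.2, 0, 0, 0, 0, 1],
    [-0.8, -0.4, 0, 0, 0, 0, 1],
    [-1, -0.5, 0, 0, 0, 0, 1],
  ],
)

```text
time: 1.0
tcp_pos: [0.3329, 0.4779, 0.2496]
orientation: [0.001, 0.214, 0.977, -0.001]
ft_force: [0.1, 0.1, 0.6]
opening: 0.0883
finger_force: 0.0
```

>>> servo_tool(
  plan=[
    [-0.4, -0.2, 0, 0, 0, 0, 1],
    [-0.8, -0.4, 0, 0, 0, 0, 1],
    [-1, -0.5, 0, 0, 0, 0, 1],
  ],
)

```text
time: 1.3
tcp_pos: [0.403, 0.3905, 0.2497]
orientation: [0.001, 0.215, 0.977, -0.001]
ft_force: [0.3, -0.4, 0.2]
opening: 0.0881
finger_force: 0.0
```

>>> servo_tool(
  plan=[
    [-0.4, -0.2, 0, 0, 0, 0, 1],
    [-0.8, -0.4, 0, 0, 0, 0, 1],
    [-1, -0.5, 0, 0, 0, 0, 1],
    [-1, -0.5, 0, 0, 0, 0, 1],
    [-1, -0.5, 0, 0, 0, 0, 1],
  ],
)

```text
time: 1.8
tcp_pos: [0.4698, 0.3082, 0.2498]
orientation: [-0.0, 0.213, 0.977, 0.0]
ft_force: [-0.1, 0.2, 1.2]
opening: 0.0882
finger_force: 0.0
```

>>> servo_tool(
  plan=[
    [-0.4, -0.2, 0, 0, 0, 0, 1],
    [-0.8, -0.4, 0, 0, 0, 0, 1],
    [-0.9, -0.45, 0, 0, 0, 0, 1],
    [-0.9, -0.45, 0, 0, 0, 0, 1],
    [-0.9, -0.45, 0, 0, 0, 0, 1],
  ],
)

```text
time: 2.3
tcp_pos: [0.5317, 0.2323, 0.2498]
orientation: [-0.001, 0.211, 0.978, 0.001]
ft_force: [-0.4, 1.1, -0.2]
opening: 0.0884
finger_force: 0.0
```

Run:
```python
from h import *
c=calibration('wrist'); im=capture('wrist'); s=read_state(); print(s['tcp_pos'],s['joints'].round(2))
o=im[:,:,::-1].copy()
for n,z in (('cupfar',(.478,.199,.047)),('cupnear',(.573,.136,.047)),('knob',(.543,.197,.024))):
    u,v=proj(c,np.array(z)); print(n,u,v)
cv2.imwrite('pics/w1.png',o); np.save('w1.npy',c,allow_pickle=True)
for t in ['rack','green_can','pocket_a']: print(t,boxes_of('wrist',t))
```

```text
[0.53146333 0.2325594  0.24979255] [-0.34  0.63 -0.25  1.7   0.19  0.83  0.47]
cupfar 213.85951175996993 136.3439831315228
cupnear 203.28678542210463 226.91064089832005
knob 238.1517065404887 181.69191789418056
rack [{'box': [150.9, 89.6, 172.4, 167.2], 'conf': 0.74}]
green_can [{'box': [266.1, 167.7, 50.8, 63.5], 'conf': 0.67}]
pocket_a [{'box': [154.5, 88.1, 171.8, 167.3], 'conf': 0.79}]
```

View pics/w1.png

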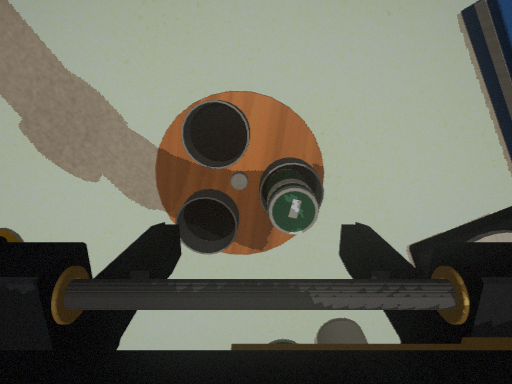

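The wrist view shows the knob at (239,181), the far cup rim at (216,133) and the near cup rim at (207,221). The board spans u 156–324 and v 91–255.

Run:
```python
from h import *
c=np.load('w1.npy',allow_pickle=True).item()
for n,u,v,z in (('far',216,133,.047),('near',207,221,.047),('knob',239,181,.024),('board',240,173,.012),('greenlid',294,209,.101)):
    print(n,atz(c,u,v,z).round(4))
im=cv2.imread('pics/w1.png');h=cv2.cvtColor(im,cv2.COLOR_BGR2HSV)
m=((h[...,0]<16)&(h[...,1]>110)).astype(np.uint8);m[260:]=0
k=max(cv2.findContours(m,0,1)[0],key=cv2.contourArea);print(cv2.fitEllipse(cv2.convexHull(k)))
```

```text
far [0.4756 0.2029 0.047 ]
near [0.5678 0.1439 0.047 ]
knob [0.5426 0.1984 0.024 ]
board [0.5359 0.2021 0.012 ]
greenlid [0.5766 0.2508 0.101 ]
((239.0028533935547, 172.2564697265625), (162.7576141357422, 168.2490997314453), 106.66213989257812)
```

```bash
cat > ov.py <<'E'
from h import *
def draw(src,c,C,th,dst,box,S):
    x0,y0,w,hh=box
    im=cv2.resize(cv2.imread(src)[y0:y0+hh,x0:x0+w],None,fx=S,fy=S,interpolation=2)
    def circ(cen,r,z,col):
        p=[proj(c,np.array([cen[0]+r*np.cos(a),cen[1]+r*np.sin(a),z])) for a in np.linspace(0,6.283,60)]
        cv2.polylines(im,[np.int32((np.array(p)-[x0,y0]+.5)*S)],True,col,1)
    circ(C,.112,.012,(255,255,0)); circ(C,.007,.024,(255,255,255))
    for k in range(3):
        a=th+k*2*np.pi/3; p=np.array(C)+.066*np.array([np.cos(a),np.sin(a)]); print(k,p.round(4))
        circ(p,.0395,.047,(0,255,0)); circ(p,.037,.047,(0,0,255))
        if k==0: circ(p,.0265,.101,(255,0,255))
    return im
E
python3 - <<'E'
from ov import *
C=(.541,.199); th=np.arctan2(.25-.199,.578-.541)
a=draw('pics/w1.png',np.load('w1.npy',allow_pickle=True).item(),C,th,'',(145,80,190,190),2)
b=draw('pics/scene0.png',calibration('scene'),C,th,'',(285,130,100,90),4)
cv2.imwrite('pics/ov.png',np.hstack([a,b[:360,:400] if b.shape[0]>=380 else cv2.copyMakeBorder(b,0,20,0,0,0)]))
E
```

```text
0 [0.5798 0.2524]
1 [0.4754 0.2059]
2 [0.5679 0.1387]
0 [0.5798 0.2524]
1 [0.4754 0.2059]
2 [0.5679 0.1387]
```

View pics/ov.png

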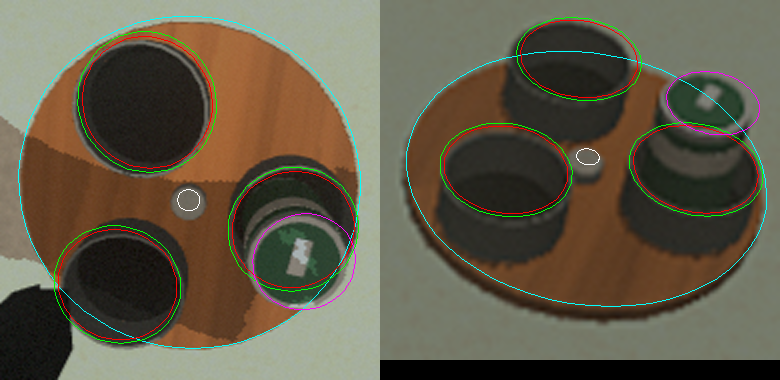

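The overlay is within about 3–5 mm. I adjust the far cup to (0.4765,0.2005) and the near cup to (0.572,0.138), which is well inside the ±10 mm play. Next, the red cans.

>>> servo_tool(
  plan=[
    [-0.2, -0.4, 0, 0, 0, 0, 1],
    [-0.4, -0.8, 0, 0, 0, 0, 1],
    [-0.6, -1, 0, 0, 0, 0, 1],
  ],
)

```text
time: 2.8
tcp_pos: [0.545, 0.1108, 0.2497]
orientation: [-0.001, 0.213, 0.977, -0.001]
ft_force: [0.7, -0.3, -0.2]
opening: 0.0884
finger_force: 0.0
```

>>> servo_tool(
  plan=[
    [-0.2, -0.4, 0, 0, 0, 0, 1],
    [-0.4, -0.8, 0, 0, 0, 0, 1],
    [-0.6, -1, 0, 0, 0, 0, 1],
  ],
)

```text
time: 3.1
tcp_pos: [0.5582, -0.0056, 0.2497]
orientation: [-0.001, 0.213, 0.977, -0.001]
ft_force: [0.9, 0.4, 0.4]
opening: 0.0882
finger_force: 0.0
```

>>> servo_tool(
  plan=[
    [-0.2, -0.4, 0, 0, 0, 0, 1],
    [-0.4, -0.8, 0, 0, 0, 0, 1],
    [-0.6, -1, 0, 0, 0, 0, 1],
    [-0.6, -1, 0, 0, 0, 0, 1],
    [-0.6, -1, 0, 0, 0, 0, 1],
  ],
)

```text
time: 3.6
tcp_pos: [0.5726, -0.1173, 0.2496]
orientation: [-0.0, 0.212, 0.977, 0.001]
ft_force: [-0.4, 0.5, 0.0]
opening: 0.0881
finger_force: 0.0
```

Run:
```python
from h import *
c=calibration('wrist'); im=capture('wrist'); s=read_state(); print(s['tcp_pos'].round(4),s['joints'].round(2))
cv2.imwrite('pics/w2.png',im[:,:,::-1]); np.save('w2.npy',c,allow_pickle=True)
for n,p in (('L',(.611,-.277,.089)),('R',(.625,-.143,.089))): print(n,proj(c,np.array(p)))
for t in ['red_can_1']: print([(b['box'],b['conf']) for b in boxes_of('wrist',t)])
h=cv2.cvtColor(im,cv2.COLOR_RGB2HSV); m=(((h[...,0]<8)|(h[...,0]>174))&(h[...,1]>170)&(h[...,2]>60)).astype(np.uint8)
n,_,st,ce=cv2.connectedComponentsWithStats(m)
for i in range(1,n):
    if st[i,4]>60: print(st[i],ce[i].round(1),atz(c,*ce[i],.089).round(4))
```

```text
[ 0.5725 -0.116   0.2497] [ 0.29  0.64 -0.28  1.69  0.22  0.84  1.05]
L (np.float64(146.09544920112057), np.float64(261.25249940450465))
R (np.float64(258.24829279057656), np.float64(226.4455066211877))
[([194.3, 266.4, 47.8, 74.0], 0.77), ([141.2, 211.7, 46.8, 33.5], 0.58), ([236.0, 184.4, 45.9, 68.1], 0.57)]
[241 211  39  37 892] [259.9 229. ] [ 0.6285 -0.1426  0.089 ]
```

View pics/w2.png

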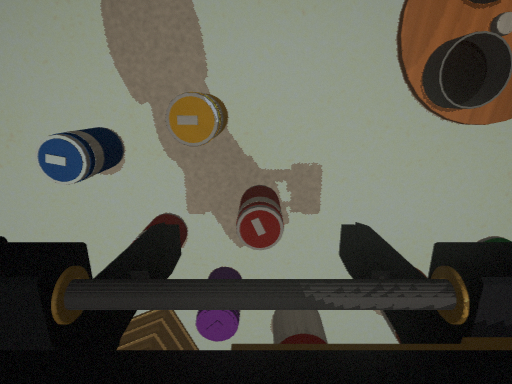

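Red can R's lid is at (260,228), which puts it at (0.627,-0.143). This agrees with the stereo result. I move above it and descend.

>>> servo_tool(
  plan=[
    [-0.4, 0, 0, 0, 0, 0, 1],
    [-0.6, -0.02, 0.3, 0, 0, 0, 1],
    [-0.6, -0.02, 0.7, 0, 0, 0, 1],
    [-0.6, -0.02, 1, 0, 0, 0, 1],
    [-0.6, -0.02, 1, 0, 0, 0, 1],
  ],
)

```text
time: 4.2
tcp_pos: [0.6233, -0.1421, 0.1456]
orientation: [-0.005, 0.211, 0.978, 0.0]
ft_force: [0.2, 0.5, 0.3]
opening: 0.0883
finger_force: 0.0
```

Run:
```python
from workcell import *; import numpy as np
s=read_state();p=s['tcp_pos'];d=np.array([.627,-.143])-p[:2];print(p.round(4),s['joints'].round(2),'tx',d@[-.91,.415],'ty',d@[.415,.91],s['orientation'].round(3))
```

```text
[ 0.6233 -0.1421  0.1456] [ 0.29  0.84 -0.25  1.6   0.27  0.74  1.06] tx -0.0037907500232316716 ty 0.0007155031531898059 [-0.005  0.211  0.978  0.   ]
```

>>> servo_tool(
  plan=[
    [-0.02, 0, 0.3, 0, 0, 0, 1],
    [-0.02, 0, 0.6, 0, 0, 0, 1],
    [-0.02, 0, 0.9, 0, 0, 0, 1],
    [-0.02, 0, 0.95, 0, 0, 0, 1],
    [-0.02, 0, 0.95, 0, 0, 0, 1],
  ],
)

```text
time: 4.7
tcp_pos: [0.6287, -0.1446, 0.0556]
orientation: [0.0, 0.212, 0.977, 0.0]
ft_force: [0.1, 0.2, 0.3]
opening: 0.0885
finger_force: 0.0
```

>>> servo_tool(
  plan=[
    [0, 0, 0, 0, 0, 0, -1],
    [0, 0, 0, 0, 0, 0, -1],
    [0, 0, 0, 0, 0, 0, -1],
    [0, 0, 0, 0, 0, 0, -1],
    [0, 0, 0, 0, 0, 0, -1],
  ],
  squeeze=25,
)

```text
time: 5.2
tcp_pos: [0.629, -0.1451, 0.0555]
orientation: [0.001, 0.212, 0.977, 0.001]
ft_force: [0.1, 1.3, 3.1]
opening: 0.0525
finger_force: 25.0
```

>>> servo_tool(
  plan=[
    [0, 0, -0.2, 0, 0, 0, -1],
    [0, 0, -0.5, 0, 0, 0, -1],
    [0, 0, -0.8, 0, 0, 0, -1],
    [0, 0, -1, 0, 0, 0, -1],
  ],
)

```text
time: 5.6
tcp_pos: [0.6284, -0.1459, 0.1565]
orientation: [0.001, 0.212, 0.977, -0.0]
ft_force: [0.7, 0.2, -2.0]
opening: 0.0528
finger_force: 25.0
```

>>> servo_tool(
  plan=[
    [0.1, 0.1, -0.2, 0, 0, 0, -1],
    [0.3, 0.3, -0.4, 0, 0, 0, -1],
    [0.6, 0.6, -0.4, 0, 0, 0, -1],
    [0.95, 0.85, -0.4, 0, 0, 0, -1],
    [0.95, 0.85, -0.4, 0, 0, 0, -1],
  ],
)

```text
time: 6.1
tcp_pos: [0.5735, -0.0214, 0.1948]
orientation: [-0.003, 0.207, 0.978, 0.002]
ft_force: [-0.0, 0.2, -2.0]
opening: 0.0522
finger_force: 25.0
```

>>> servo_tool(
  plan=[
    [0.25, 0.2, 0, 0, 0, 0, -1],
    [0.5, 0.45, 0, 0, 0, 0, -1],
    [0.75, 0.65, 0, 0, 0, 0, -1],
    [0.95, 0.85, 0, 0, 0, 0, -1],
  ],
)

```text
time: 6.5
tcp_pos: [0.5246, 0.0886, 0.1945]
orientation: [-0.001, 0.212, 0.977, -0.0]
ft_force: [0.9, 0.1, -2.0]
opening: 0.0525
finger_force: 25.0
```

>>> servo_tool(
  plan=[
    [0.25, 0.2, 0, 0, 0, 0, -1],
    [0.5, 0.45, 0, 0, 0, 0, -1],
    [0.75, 0.65, 0, 0, 0, 0, -1],
    [0.9, 0.8, 0, 0, 0, 0, -1],
    [0.9, 0.8, 0, 0, 0, 0, -1],
  ],
)

```text
time: 7.0
tcp_pos: [0.4757, 0.2015, 0.1947]
orientation: [-0.001, 0.209, 0.978, 0.001]
ft_force: [-0.6, 0.1, -2.0]
opening: 0.0526
finger_force: 25.0
```

```bash
cat > to.py <<'E'
import sys,numpy as np
from h import *
from scipy.spatial.transform import Rotation as Ro
s=read_state();p=s['tcp_pos'];q=s['orientation'];R=Ro.from_quat(np.r_[q[1:],q[0]])
print(p.round(4),s['joints'].round(2),s['opening'],'tool shift',(R.inv().apply(np.array(eval(sys.argv[1]))-p)*10).round(3),'q',q.round(3))
E
python3 to.py "(.4765,.2005,.0675)"
```

```text
[0.4757 0.2015 0.1947] [-0.37  0.63 -0.19  1.95  0.2   0.58  0.45] 0.05258220007988658 tool shift [-0.014 -0.008  1.272] q [-0.001  0.209  0.978  0.001]
```

>>> servo_tool(
  plan=[
    [-0.01, -0.01, 0.2, 0, 0, 0, -1],
    [-0.01, -0.01, 0.5, 0, 0, 0, -1],
    [-0.01, -0.01, 0.75, 0, 0, 0, -1],
    [-0.01, -0.01, 0.75, 0, 0, 0, -1],
  ],
)

```text
time: 7.4
tcp_pos: [0.4764, 0.194, 0.1172]
orientation: [-0.002, 0.213, 0.977, -0.003]
ft_force: [-0.3, -0.1, -1.1]
opening: 0.0524
finger_force: 25.0
```

```bash
python3 to.py "(.4765,.2005,.0675)"
python3 - <<'E'
from ov import *
C=(.542,.197);th=1.0
for n in('scene','side'): cv2.imwrite(f'pics/{n}1.png',capture(n)[:,:,::-1])
a=draw('pics/scene1.png',calibration('scene'),C,th,'',(285,110,100,100),4)
b=draw('pics/side1.png',calibration('side'),C,th,'',(145,105,100,100),4)
cv2.imwrite('pics/ov2.png',np.hstack([a,b]))
E
```

```text
[0.4764 0.194  0.1172] [-0.39  0.76 -0.14  2.    0.25  0.4   0.42] 0.0523977184533708 tool shift [0.024 0.062 0.496] q [-0.002  0.213  0.977 -0.003]
0 [0.5777 0.2525]
1 [0.4761 0.2001]
2 [0.5723 0.1383]
0 [0.5777 0.2525]
1 [0.4761 0.2001]
2 [0.5723 0.1383]
```

View pics/ov2.png

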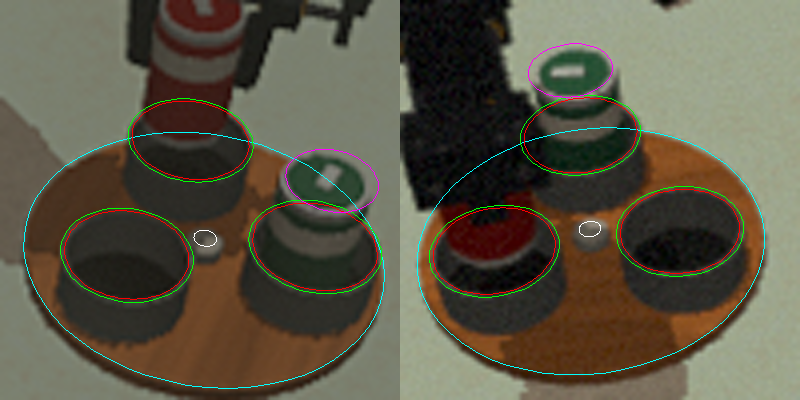

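The can hangs over the far cup and the model rims match both views. I let it settle and check the offset before lowering.

>>> servo_tool(
  plan=[
    [0, 0, 0, 0, 0, 0, -1],
    [0, 0, 0, 0, 0, 0, -1],
    [0, 0, 0, 0, 0, 0, -1],
  ],
)

```text
time: 7.8
tcp_pos: [0.4782, 0.1967, 0.1207]
orientation: [0.001, 0.212, 0.977, 0.001]
ft_force: [0.7, -0.6, -1.6]
opening: 0.0524
finger_force: 25.0
```

```bash
python3 to.py "(.4765,.2005,.0675)"
```

```text
[0.4782 0.1967 0.1207] [-0.4   0.76 -0.14  2.    0.25  0.4   0.42] 0.05238556896543071 tool shift [0.032 0.026 0.532] q [0.001 0.212 0.977 0.001]
```

>>> servo_tool(
  plan=[
    [0.03, 0.03, 0.1, 0, 0, 0, -1],
    [0.03, 0.03, 0.25, 0, 0, 0, -1],
    [0.03, 0.03, 0.4, 0, 0, 0, -1],
    [0.03, 0.03, 0.5, 0, 0, 0, -1],
    [0.03, 0.03, 0.53, 0, 0, 0, -1],
  ],
)

```text
time: 8.3
tcp_pos: [0.4754, 0.2008, 0.067]
orientation: [-0.0, 0.212, 0.977, -0.0]
ft_force: [-6.0, -1.6, 38.0]
opening: 0.0525
finger_force: 25.0
```

>>> servo_tool(
  plan=[
    [0, 0, 0, 0, 0, 0, -1],
    [0, 0, 0, 0, 0, 0, -1],
  ],
)

```text
time: 8.5
tcp_pos: [0.4754, 0.2008, 0.0672]
orientation: [-0.0, 0.212, 0.977, -0.0]
ft_force: [-1.8, -0.5, 5.9]
opening: 0.0525
finger_force: 25.0
```

```bash
python3 to.py "(.4765,.2005,.0675)"
```

```text
[0.4754 0.2008 0.0672] [-0.43  0.86 -0.1   2.02  0.27  0.28  0.39] 0.05253649050570652 tool shift [-0.011  0.002 -0.003] q [-0.     0.212  0.977 -0.   ]
```

>>> servo_tool(
  plan=[
    [0, 0, 0, 0, 0, 0, 1],
    [0, 0, 0, 0, 0, 0, 1],
    [0, 0, 0, 0, 0, 0, 1],
    [0, 0, 0, 0, 0, 0, 1],
  ],
)

```text
time: 8.9
tcp_pos: [0.4762, 0.2007, 0.0666]
orientation: [0.0, 0.212, 0.977, 0.0]
ft_force: [-0.0, 0.8, -0.6]
opening: 0.0823
finger_force: 0.0
```

>>> servo_tool(
  plan=[
    [0, 0, -0.1, 0, 0, 0, 1],
    [0, 0, -0.3, 0, 0, 0, 1],
    [0, 0, -0.6, 0, 0, 0, 1],
    [0, 0, -1, 0, 0, 0, 1],
  ],
)

```text
time: 9.3
tcp_pos: [0.4752, 0.2001, 0.1674]
orientation: [-0.001, 0.212, 0.977, -0.001]
ft_force: [0.4, 1.1, 0.5]
opening: 0.0881
finger_force: 0.0
```

>>> servo_tool(
  plan=[
    [-0.15, -0.2, -0.3, 0, 0, 0, 1],
    [-0.3, -0.45, -0.6, 0, 0, 0, 1],
    [-0.5, -0.75, -0.8, 0, 0, 0, 1],
    [-0.65, -0.95, -0.8, 0, 0, 0, 1],
  ],
)

```text
time: 9.7
tcp_pos: [0.4974, 0.0849, 0.2501]
orientation: [0.003, 0.213, 0.977, 0.001]
ft_force: [0.0, -0.4, 0.1]
opening: 0.0882
finger_force: 0.0
```

>>> servo_tool(
  plan=[
    [-0.25, -0.4, 0, 0, 0, 0, 1],
    [-0.5, -0.75, 0, 0, 0, 0, 1],
    [-0.65, -0.95, 0, 0, 0, 0, 1],
  ],
)

```text
time: 10.0
tcp_pos: [0.5154, -0.0307, 0.2474]
orientation: [0.0, 0.214, 0.977, -0.001]
ft_force: [-0.3, -0.1, -0.2]
opening: 0.0885
finger_force: 0.0
```

>>> servo_tool(
  plan=[
    [-0.25, -0.4, 0, 0, 0, 0, 1],
    [-0.5, -0.75, 0, 0, 0, 0, 1],
    [-0.65, -0.95, 0, 0, 0, 0, 1],
  ],
)

```text
time: 10.3
tcp_pos: [0.5349, -0.1443, 0.2473]
orientation: [0.0, 0.215, 0.977, -0.001]
ft_force: [0.5, 0.4, -0.4]
opening: 0.0881
finger_force: 0.0
```

>>> servo_tool(
  plan=[
    [-0.25, -0.4, 0, 0, 0, 0, 1],
    [-0.5, -0.75, 0, 0, 0, 0, 1],
    [-0.65, -0.95, 0, 0, 0, 0, 1],
    [-0.65, -0.95, 0, 0, 0, 0, 1],
    [-0.65, -0.95, 0, 0, 0, 0, 1],
  ],
)

```text
time: 10.8
tcp_pos: [0.5546, -0.2529, 0.2469]
orientation: [-0.0, 0.213, 0.977, 0.0]
ft_force: [-0.9, 0.6, 1.0]
opening: 0.088
finger_force: 0.0
```

```bash
python3 to.py "(.611,-.277,.0555)"
python3 - <<'E'
from h import *
c=calibration('wrist'); im=capture('wrist')
cv2.imwrite('pics/w3.png',im[:,:,::-1]); print(proj(c,np.array((.611,-.277,.089))))
h=cv2.cvtColor(im,cv2.COLOR_RGB2HSV); m=(((h[...,0]<8)|(h[...,0]>174))&(h[...,1]>170)&(h[...,2]>60)).astype(np.uint8)
n,_,st,ce=cv2.connectedComponentsWithStats(m)
for i in range(1,n):
    if st[i,4]>60: print(st[i],ce[i].round(1),atz(c,*ce[i],.089).round(4))
E
```

```text
[ 0.5546 -0.2529  0.2469] [ 0.51  0.68 -0.28  1.61  0.22  0.88  1.29] 0.08798308926764821 tool shift [-0.614  0.014  1.914] q [-0.     0.213  0.977  0.   ]
(np.float64(261.19869109290903), np.float64(229.93916286926674))
[241 213  40  37 951] [260.2 231.3] [ 0.612  -0.2787  0.089 ]
```

View pics/w3.png

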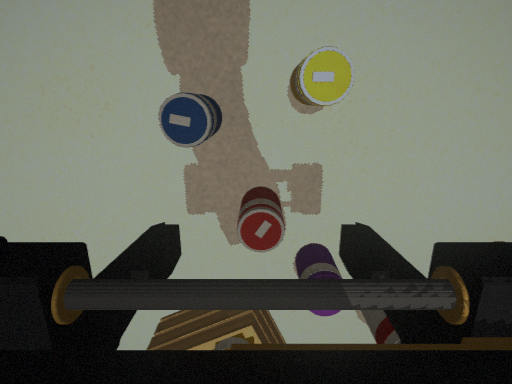

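Red can L's lid is at (261,230), i.e. (0.612,-0.278). The crate and the purple can clear the gripper. Grasping.

>>> servo_tool(
  plan=[
    [-0.4, 0, 0, 0, 0, 0, 1],
    [-0.62, 0.01, 0.3, 0, 0, 0, 1],
    [-0.62, 0.01, 0.7, 0, 0, 0, 1],
    [-0.62, 0.01, 0.97, 0, 0, 0, 1],
    [-0.62, 0.01, 0.97, 0, 0, 0, 1],
  ],
)

```text
time: 11.35
tcp_pos: [0.6093, -0.2744, 0.1459]
orientation: [-0.004, 0.211, 0.978, 0.001]
ft_force: [0.5, -0.2, 0.5]
opening: 0.0881
finger_force: 0.0
```

>>> servo_tool(
  plan=[
    [0, 0, 0.3, 0, 0, 0, 1],
    [0, 0, 0.6, 0, 0, 0, 1],
    [0, 0, 0.85, 0, 0, 0, 1],
    [0, 0, 0.95, 0, 0, 0, 1],
    [0, 0, 0.95, 0, 0, 0, 1],
  ],
)

```text
time: 11.85
tcp_pos: [0.612, -0.2768, 0.055]
orientation: [-0.0, 0.212, 0.977, 0.0]
ft_force: [-0.4, -0.4, 0.6]
opening: 0.0884
finger_force: 0.0
```

>>> servo_tool(
  plan=[
    [0, 0, 0, 0, 0, 0, -1],
    [0, 0, 0, 0, 0, 0, -1],
    [0, 0, 0, 0, 0, 0, -1],
    [0, 0, 0, 0, 0, 0, -1],
    [0, 0, 0, 0, 0, 0, -1],
  ],
  squeeze=25,
)

```text
time: 12.35
tcp_pos: [0.6121, -0.278, 0.0553]
orientation: [0.0, 0.212, 0.977, -0.0]
ft_force: [-0.9, 0.8, 3.0]
opening: 0.0526
finger_force: 25.0
```

```bash
python3 to.py "(.572,.138,.2)"
```

```text
[ 0.6121 -0.278   0.0553] [ 0.47  1.   -0.21  1.53  0.3   0.64  1.25] 0.05261077619940307 tool shift [ 2.09   3.619 -1.449] q [ 0.     0.212  0.977 -0.   ]
```

>>> servo_tool(
  plan=[
    [0, 0, -0.2, 0, 0, 0, -1],
    [0, 0, -0.5, 0, 0, 0, -1],
    [0, 0, -0.8, 0, 0, 0, -1],
    [0, 0, -1, 0, 0, 0, -1],
  ],
)

```text
time: 12.75
tcp_pos: [0.6124, -0.278, 0.1566]
orientation: [0.001, 0.212, 0.977, -0.0]
ft_force: [0.5, -0.4, -1.2]
opening: 0.0526
finger_force: 25.0
```

>>> servo_tool(
  plan=[
    [0.1, 0.1, -0.2, 0, 0, 0, -1],
    [0.2, 0.4, -0.4, 0, 0, 0, -1],
    [0.4, 0.7, -0.4, 0, 0, 0, -1],
    [0.52, 0.9, -0.4, 0, 0, 0, -1],
  ],
)

```text
time: 13.15
tcp_pos: [0.6018, -0.1711, 0.1954]
orientation: [0.0, 0.211, 0.977, 0.001]
ft_force: [0.5, 0.2, -1.3]
opening: 0.0527
finger_force: 25.0
```

>>> servo_tool(
  plan=[
    [0.15, 0.25, 0, 0, 0, 0, -1],
    [0.3, 0.55, 0, 0, 0, 0, -1],
    [0.45, 0.8, 0, 0, 0, 0, -1],
    [0.52, 0.9, 0, 0, 0, 0, -1],
  ],
)

```text
time: 13.55
tcp_pos: [0.5915, -0.0667, 0.1947]
orientation: [-0.001, 0.21, 0.978, 0.001]
ft_force: [-0.5, -0.0, -1.4]
opening: 0.0527
finger_force: 25.0
```

>>> servo_tool(
  plan=[
    [0.15, 0.25, 0, 0, 0, 0, -1],
    [0.3, 0.55, 0, 0, 0, 0, -1],
    [0.45, 0.8, 0, 0, 0, 0, -1],
    [0.52, 0.9, 0, 0, 0, 0, -1],
  ],
)

```text
time: 13.95
tcp_pos: [0.5817, 0.0353, 0.1947]
orientation: [-0.0, 0.211, 0.978, 0.001]
ft_force: [0.1, -0.2, -0.3]
opening: 0.0525
finger_force: 25.0
```

>>> servo_tool(
  plan=[
    [0.15, 0.25, 0, 0, 0, 0, -1],
    [0.3, 0.55, 0, 0, 0, 0, -1],
    [0.45, 0.8, 0, 0, 0, 0, -1],
    [0.52, 0.9, 0, 0, 0, 0, -1],
    [0.52, 0.9, 0, 0, 0, 0, -1],
  ],
)

```text
time: 14.45
tcp_pos: [0.5717, 0.1366, 0.1946]
orientation: [-0.0, 0.211, 0.977, -0.0]
ft_force: [-0.4, -0.5, -1.4]
opening: 0.0526
finger_force: 25.0
```

```bash
python3 to.py "(.572,.138,.0675)"
```

```text
[0.5717 0.1366 0.1946] [-0.2   0.71 -0.19  1.74  0.19  0.71  0.65] 0.052643476487469414 tool shift [0.003 0.014 1.271] q [-0.     0.211  0.977 -0.   ]
```

>>> servo_tool(
  plan=[
    [0, 0.01, 0.2, 0, 0, 0, -1],
    [0, 0.01, 0.5, 0, 0, 0, -1],
    [0, 0.01, 0.75, 0, 0, 0, -1],
    [0, 0.01, 0.75, 0, 0, 0, -1],
    [0, 0.01, 0.75, 0, 0, 0, -1],
  ],
)

```text
time: 14.95
tcp_pos: [0.5728, 0.1345, 0.1198]
orientation: [0.0, 0.214, 0.977, -0.001]
ft_force: [0.5, 0.2, -1.1]
opening: 0.0527
finger_force: 25.0
```

```bash
python3 to.py "(.572,.138,.0675)"
python3 - <<'E'
from ov import *
C=(.542,.197);th=1.0
for n in('scene','side'): cv2.imwrite(f'pics/{n}2.png',capture(n)[:,:,::-1])
a=draw('pics/scene2.png',calibration('scene'),C,th,'',(285,110,100,100),4)
b=draw('pics/side2.png',calibration('side'),C,th,'',(145,105,100,100),4)
cv2.imwrite('pics/ov3.png',np.hstack([a,b]))
E
```

```text
[0.5728 0.1345 0.1198] [-0.22  0.82 -0.16  1.78  0.23  0.56  0.62] 0.05269975805512695 tool shift [0.023 0.03  0.523] q [ 0.     0.214  0.977 -0.001]
0 [0.5777 0.2525]
1 [0.4761 0.2001]
2 [0.5723 0.1383]
0 [0.5777 0.2525]
1 [0.4761 0.2001]
2 [0.5723 0.1383]
```

View pics/ov3.png

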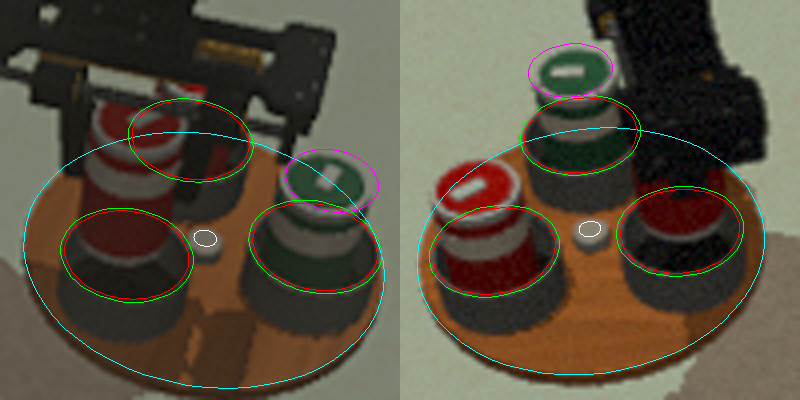

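The first can stands in the far cup, and the second hangs over the near cup. Lowering it.

>>> servo_tool(
  plan=[
    [0.02, 0.03, 0.1, 0, 0, 0, -1],
    [0.02, 0.03, 0.25, 0, 0, 0, -1],
    [0.02, 0.03, 0.4, 0, 0, 0, -1],
    [0.02, 0.03, 0.49, 0, 0, 0, -1],
    [0.02, 0.03, 0.52, 0, 0, 0, -1],
  ],
)

```text
time: 15.55
tcp_pos: [0.5706, 0.1402, 0.0671]
orientation: [-0.001, 0.212, 0.977, -0.001]
ft_force: [-7.0, -1.1, 25.8]
opening: 0.0525
finger_force: 25.0
```

>>> servo_tool(
  plan=[
    [0, 0, 0, 0, 0, 0, -1],
    [0, 0, 0, 0, 0, 0, -1],
  ],
)

```text
time: 15.75
tcp_pos: [0.5717, 0.1405, 0.0673]
orientation: [-0.0, 0.212, 0.977, -0.0]
ft_force: [0.6, -0.0, -1.2]
opening: 0.0522
finger_force: 25.0
```

Seated at the expected height. Release, retreat and verify.

>>> servo_tool(
  plan=[
    [0, 0, 0, 0, 0, 0, 1],
    [0, 0, 0, 0, 0, 0, 1],
    [0, 0, 0, 0, 0, 0, 1],
    [0, 0, 0, 0, 0, 0, 1],
  ],
)

```text
time: 16.15
tcp_pos: [0.5719, 0.1405, 0.0678]
orientation: [0.0, 0.212, 0.977, 0.0]
ft_force: [-0.5, 1.1, 0.4]
opening: 0.0824
finger_force: 0.0
```

>>> servo_tool(
  plan=[
    [0, 0, -0.1, 0, 0, 0, 1],
    [0, 0, -0.3, 0, 0, 0, 1],
    [0, 0, -0.6, 0, 0, 0, 1],
    [0, 0, -1, 0, 0, 0, 1],
    [0, 0, -1, 0, 0, 0, 1],
  ],
)

```text
time: 16.65
tcp_pos: [0.5751, 0.1416, 0.1733]
orientation: [0.004, 0.213, 0.977, 0.003]
ft_force: [0.4, 0.3, -0.3]
opening: 0.088
finger_force: 0.0
```

>>> servo_tool(
  plan=[
    [0.2, 0, -0.3, 0, 0, 0, 1],
    [0.5, 0, -0.6, 0, 0, 0, 1],
    [0.8, 0, -0.8, 0, 0, 0, 1],
    [0.9, 0, -0.8, 0, 0, 0, 1],
    [0.9, 0, -0.8, 0, 0, 0, 1],
  ],
)

```text
time: 17.15
tcp_pos: [0.4888, 0.1783, 0.2479]
orientation: [-0.0, 0.211, 0.977, 0.0]
ft_force: [1.0, 0.5, 0.6]
opening: 0.0882
finger_force: 0.0
```

Run:
```python
from h import *
for n in('scene','side'): cv2.imwrite(f'pics/{n}3.png',capture(n)[:,:,::-1])
a=cv2.resize(cv2.imread('pics/scene3.png')[110:260,100:400],(640,320))
b=cv2.resize(cv2.imread('pics/side3.png')[95:345,140:440],(320,266))
a=cv2.resize(cv2.imread('pics/scene3.png')[100:250,100:400],(600,300),interpolation=2)
b=cv2.resize(cv2.imread('pics/side3.png')[100:250,130:430],(600,300),interpolation=2)
cv2.imwrite('pics/fin.png',np.vstack([a,b]))
```

```text
(no output)
```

View pics/fin.png

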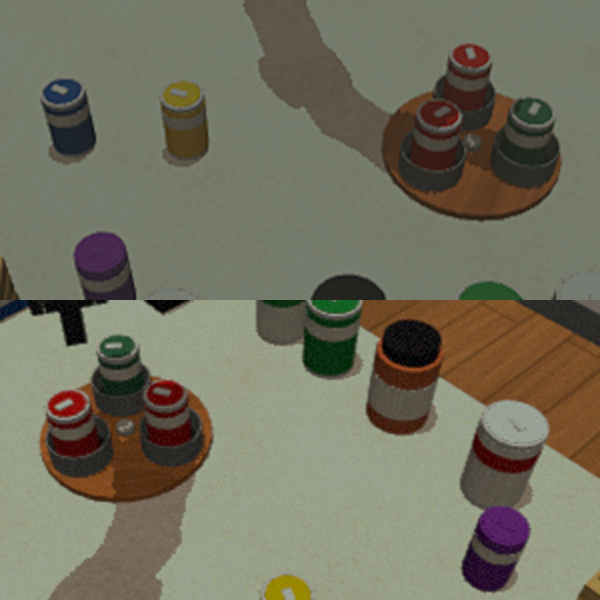

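Both red cans stand upright in their cups, and the green, yellow and blue cans have not moved. Handing in.

```bash
python3 -c "
from workcell import *
print(sign_off())"
```

```text
the job is handed in; nothing more can be done
None
```

I placed both red cans upright in the two empty cups and handed in the job after about 17 s of robot time; in the final pictures the green, yellow and blue cans look undisturbed, but no verdict came back.

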